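# Take the bore size of a microscope's photo port with a telescoping gauge

## Robot

A 7-joint arm with a two-finger parallel gripper is mounted at the origin on the work surface. World frame = base frame: x ahead of the robot, y to its left, z up, the work surface at z = 0. Lengths are in mm, angles in rad, forces in N, time in s.
With the tool pointing down it reaches from about 425 to 825 mm from the base axis. Payload 3.6 kg.
Tool frame: the origin (TCP) lies midway between the tips of the shut fingers; the grasp point (between the pads) lies r.grip_point_offset behind it (r.grip_point_offset is the distance from the TCP to the grasp point, in mm); z points along the fingers, y is the line along which they close (so a half turn about z gives the same grasp; the last joint's range is limited). The gripper opens to 93 mm and grips with 3 to 60 N. Pads are 15 mm wide; open, the fingers measure 128 mm over their backs; the gripper's body (75 mm by 188 mm) begins 65 mm behind the grasp point.
Start: joints at [1.131, 0.615, -0.013, 1.423, 0.008, 1.103, -0.04], TCP at [261.367, -595.104, 218.64] pointing down, gripper open.
Joint ranges: [-3.12, 3.12], [-0.3, 2.06], [-1.34, 1.32], [0.26, 2.42], [-1.36, 4.5], [0.01, 1.98], [-2.84, 2.84]. Speed limits (rad/s): [2.79, 2.79, 3.14, 3.14, 3.14, 3.14, 3.14].

## Interface

Orientations are given as [roll, pitch, yaw] about the fixed x, y, z axes, in that order (R = Rz(yaw) Ry(pitch) Rx(roll)).
In Python, from bench import sense, cams, r gives the robot as it stands.
- The arm moves only by the tool servo_tool, never from a script. Its argument "increments" is a list of rows, each an object of numbers: "tx", "ty", "tz": the shift along the tool's x, y, z in mm; "spin": the turn about the tool's z in degrees. A call has 1 to 12 rows; each row is the pose to reach, as a shift and turn from the pose commanded when the call began, along the tool's axes at that moment; what a row does not reach only later rows make up. A row lasts 1/8 s, in which the tool goes at most 62.5 mm and 10.7 degrees, less where a joint would pass 70% of its speed; a pose out of reach is approached as far as the arm can. A call with a gripper value outside its range is refused whole. "jaw" is the finger opening in mm, from 0 to 93, set as the call begins (left out, the last holds). The fingers move at their own pace and stop on an object; "squeeze" is the grip in N (left out, the last holds). Time passes only in rows, so rows that repeat a pose let the fingers close. It gives the time, the measured TCP pose, the force, the opening and the grip force at its end, in the units of the state.
- sense(): the state, without advancing time (a new reading comes with each control period).
- cams.capture(name): name is "scene" or "top" or "wrist"; returns a dict with "frame" (400x640x3 uint8, red, green, blue), "range_z" (400x640 float32, mm along the optical axis (not along the pixel's ray), 0 where there is no reading), "K" (3x3 intrinsics, pixels), "k1" (the pictures are not rectified: a ray, as slopes to the right and down, at radius r is drawn at 1 + k1 r^2 times it, then the intrinsics apply), "R" (3x3) and "t" (3): a world point X has camera coordinates R X + t. Camera axes: x right, y down, z forward; pixel columns grow to the right and rows downward; lengths in mm; the calibration is good to about 2 mm. A picture is of the moment at which its call begins.
- r.hand_in(): hands the job in; it is judged then, once.
The state is a dict: "clock": time; "qpos": joint angles; "dq": joint speeds; "joint_torque": joint torques, N m; "tool_pos": TCP position; "eef_rot": TCP orientation; "wrist_force": force on the tool from outside, world axes, zero at the start; "torque": the same for the moment, N m; "width": finger opening in mm; "gripper_force": force on a finger pad.
Only numpy, scipy, OpenCV 4.12 (cv2) and the standard library are available. Lean on these libraries where they do the work, as an engineer would, in place of code of your own. Each camera call takes 0.05 s, during which the arm holds its last target. There are 200 camera calls.

## Task

Check the bore of the camera port on the microscope head: take the larger telescoping gauge (brass lock knob, plungers locked in) by its knob from the hanging rack, lower it upright into the port until its cross-head rests on the seat inside, plungers in line with the port's clamp screw, and keep it lightly pressed on the seat while you back the knob off so that the plungers spring out to the bore wall and then tighten the knob again. Draw the locked gauge straight out without losing the size and hang it back in its own fork of the rack, upright and let go, ready for reading. Be gentle with the port and the rack, do not let the gauge twist round in the bore, and leave everything else where it is.

Things in the scene. Friction and masses are not known exactly. Their poses are not given: they have to be found in the camera images.
- gauge: steel telescoping gauge, 147 mm long, 0.17 kg, hanging upright in the rack, plungers locked in. Origin: on its axis at the underside of the cross-head (lowest point); z up the handle, x along head and plungers. Cross-head: 12 mm tube along x, 32 long. Handle 9 mm to z=115; collar 20 mm, z=115 to 120; round lock knob 16 mm, z=121 to 147. Gripped by the knob it hangs straight and keeps its yaw
- gauge_knob (a point): on the axis, 134 mm above the gauge's origin, centre of the brass lock knob (dark rings), which turns about z on the gauge: clockwise from above = tighter, running friction 0.06 N m. From the start 0.3 to 1.2 rad anticlockwise frees the plungers (stop at 1.6). Retightened, it bites 0.1 short of its starting angle and is tight 0.1 to 0.3 past it, at 0.09 to 0.11 N m; stop 0.45 past
- gauge_collar (a point): centre of the underside of the gauge's collar, on the axis, 115 mm above its origin. Unless the head is held, the whole gauge turns along with the knob: pressed on the seat with 12 to 18 N, friction holds it, and plungers on the wall help. Leaving the bore a tight gauge may twist under its knob by up to 0.3 rad, still locked
- tip_a (a point): outermost point of the plunger on the gauge's +x side, a round-ended aluminium pin, 9 mm, 6 above the gauge's origin. Tips are 34 mm apart locked in, 40 on the bore wall, about 46 fully out; freed, springs push them out with 3 N each in half a second
- tip_b (a point): outermost point of the plunger on the gauge's -x side
- head: white trinocular microscope head, fixed on the bench on a black ring foot, 104 mm wide; two black eyepieces slope up towards its -x, to 170 from the origin and 115 high. Its aluminium photo port stands upright over the origin: tube of outer diameter 53, mouth 115 above the bench, bore diameter 40. z up, y towards the clamp screw. The plungers, either way round, go along y within 20 degrees
- port_seat (a point): centre of the flat seat ring (light hole 20 mm) at the bottom of the port's bore, 30 below the mouth, 85 mm above the bench; axes as head. Rigid
- port_mouth (a point): centre of the port's mouth, 115 mm above the bench
- clamp_screw (a point): outer end of the port's clamp screw, a black thumbscrew in the tube's side, 44.5 mm from the axis on the head's +y side, 103 mm above the bench; two red marks on the rim show the same line
- rack: fixed hanging rack: dark base plate 110 x 170, 12 high, upright plate at its back (+x), two aluminium forks at y=+45 (this gauge) and y=-45 (small gauge), open to -x. Fork tops 135 mm above the bench, 6 thick; nothing of the rack is higher. Origin on the bench midway between the two hanging places; z up
- fork (a point): the gauge's hanging place: its axis there, at the fork's top, 135 mm above the bench; axes as rack. Slot 13 wide, closed end 6.5 on the +x side, prongs reach 23 towards -x. Lift the gauge 10 mm and take it out 45 mm towards -x; to hang it, the same in reverse, collar on the prongs
- small_gauge: smaller telescoping gauge, all grey, hanging in the rack's other fork, knob top 161 mm above the bench, leave it
- micrometer: outside micrometer lying on the bench, leave it
- flask_large: culture flask 110 by 80 by 36 with orange cap, leave it
- flask_small: culture flask 70 by 50 by 28 with orange cap, leave it
- mouse: computer mouse, leave it
- camera_adapter: dark camera adapter tube, diameter 51, 44 high, standing on the bench, leave it
- screwdriver: blue screwdriver 150 long lying on the bench, leave it

How it is judged (in metres and radians):
On the way, in this order (a step that is already met when the one before it is completed fails the run):
1. the gauge, plungers still in, rests on the seat of the port, centred within 5 mm and in line with the clamp screw within 20 degrees (horizontal distance between gauge and port_seat below 0.005 m and z of gauge in the frame of port_seat below 0.003 m and angle between the x axis of gauge and the y axis of head, either way round below 0.35 rad and distance between tip_a and tip_b below 0.037 m), for 0.1 s.
2. with the gauge still on the seat and in line, the plungers have sprung out to the bore wall (tips at least 38.8 mm apart) (horizontal distance between gauge and port_seat below 0.005 m and z of gauge in the frame of port_seat below 0.003 m and angle between the x axis of gauge and the y axis of head, either way round below 0.35 rad and distance between tip_a and tip_b above 0.0388 m), for 0.2 s.
3. the gauge is drawn out above the port's mouth, locked at the bore's size (tips 38.8 to 41.8 mm apart) (distance between tip_a and tip_b between 0.0388 and 0.0418 m and z of gauge in the frame of port_seat above 0.035 m), for 0.3 s.
At the end, for the whole second after the job is handed in: the gauge hangs at rest and let go in its own fork: collar on the prongs within 3 mm in height and 12 mm sideways of the resting place, upright within 7 degrees, plunger tips still 38.8 to 41.8 mm apart (bore 40 mm) (distance between tip_a and tip_b between 0.0388 and 0.0418 m and horizontal distance between gauge_collar and fork below 0.012 m and z of gauge_collar in the frame of fork between -0.003 and 0.003 m and angle between gauge's own z axis and vertical below 0.12 rad and linear speed of gauge below 0.02 m/s); the robot touches nothing.
It fails at once if the gauge is pushed against the port with more than 35 N (contact force between gauge and head above 35 N).
It fails at once if the gauge is pushed against the rack with more than 40 N (contact force between gauge and rack above 40 N).
It fails at once if the gauge stands in the bore more than 20 degrees out of line with the clamp screw (put in askew or dragged round by the knob) (horizontal distance between gauge and port_seat below 0.02 m and z of gauge in the frame of port_seat below 0.02 m and angle between the x axis of gauge and the y axis of head, either way round above 0.35 rad).
It fails at once if a bystander is moved by more than 20 mm (distance of any of small_gauge, micrometer, flask_large, flask_small, mouse, camera_adapter, screwdriver from where it was at the start of the episode above 0.02 m).
It also fails if it takes over 72 s, if anything falls off the work surface, if the arm or the gripper's body presses on something with over 40 N, if the wrist force passes 120 N, or if a joint passes its speed limit or range.

## Working session

There is one attempt and no reset: what is moved stays moved. The work goes in short steps, Python scripts to look and compute and a tool call to move; the robot and the scene stay as the last step left them, time stands still between calls to the robot, and variables do not carry over. Pictures are saved under pics/ and viewed, at most 11 in all, crops included, and the job is handed in when it is done.

Besides the shell and the picture viewer there is one more tool, called as name(argument=value, ...), one argument or row to a line, values as JSON. servo_tool: Moves the arm, as the interface text tells. Its arguments: {"type":"object","properties":{"increments":{"type":"array","items":{"type":"object","properties":{"tx":{"type":"number"},"ty":{"type":"number"},"tz":{"type":"number"},"spin":{"type":"number"}}}},"jaw":{"type":"number"},"squeeze":{"type":"number"}},"required":["increments"]}

```bash
mkdir -p pics; cat > h.py <<'E'
import numpy as np, cv2
from bench import sense, cams, r
def cap(n):
    c=cams.capture(n); return c
def save(c,name): cv2.imwrite('pics/'+name,c['frame'][:,:,::-1])
def ray(c,u,v):
    K=np.array(c['K']);k=c['k1']
    d=np.array([(u-K[0,2])/K[0,0],(v-K[1,2])/K[1,1]]);s=d.copy()
    for _ in range(20): s=d/(1+k*(s@s))
    R=np.array(c['R']);t=np.array(c['t']).ravel()
    return -R.T@t, R.T@np.array([s[0],s[1],1.])
def onz(c,u,v,z):
    o,d=ray(c,u,v); return o+d*(z-o[2])/d[2]
def dep(c,u,v):
    o,d=ray(c,u,v); return o+d*c['range_z'][int(v),int(u)]
def proj(c,X):
    x=np.array(c['R'])@np.array(X)+np.array(c['t']).ravel(); s=x[:2]/x[2]; s=s*(1+c['k1']*(s@s)); K=np.array(c['K'])
    return s[0]*K[0,0]+K[0,2], s[1]*K[1,1]+K[1,2]
E
python3 - <<'E'
from h import *
s=sense();print({k:np.round(v,3).tolist() for k,v in s.items()}, r.grip_point_offset)
for n in ['top','scene']:
    c=cap(n);save(c,n+'0.png');print(n,np.round(ray(c,320,200),2).tolist(),c['k1'],np.array(c['K'])[0,0])
    np.save('/tmp/'+n+'.npy',c,allow_pickle=True)
E
```

```text
{'clock': 0.0, 'qpos': [1.13, 0.616, -0.013, 1.425, 0.008, 1.103, -0.04], 'dq': [0.001, 0.001, 0.001, 0.0, 0.002, 0.001, 0.002], 'joint_torque': [0.0, -45.893, 0.209, -16.574, -0.061, 0.02, 0.0], 'tool_pos': [261.07, -594.402, 217.476], 'eef_rot': [-3.139, 0.0, 0.414], 'wrist_force': [-0.34, -0.519, -0.174], 'torque': [-0.018, -0.021, -0.009], 'gripper_force': 0.0, 'width': 93.127} 18.8
top [[385.63, 6.35, 1156.63], [0.16, 0.0, -0.99]] -0.0008129780812484652 396.0274728685956
scene [[1169.45, 390.17, 1260.2], [-0.43, -0.29, -0.85]] 0.03425502910184209 495.20501857561146
```

View pics/top0.png

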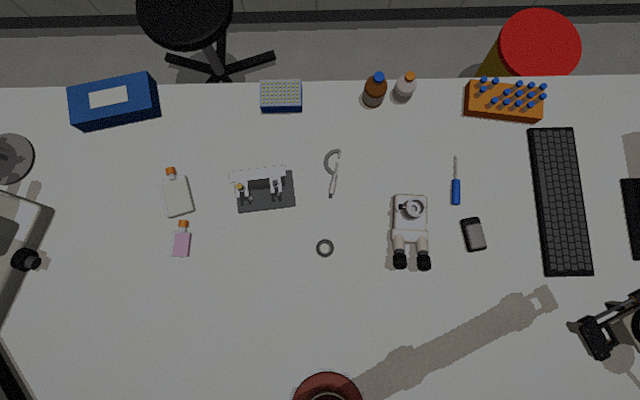

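View pics/scene0.png

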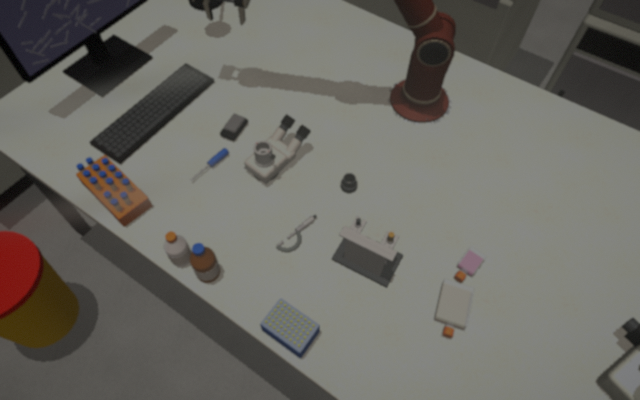

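The top view shows the rack at about (263,190), with the brass knob near (239,188). The microscope head is at (411,225), its port at (412,209). Enlarging both.

```bash
python3 - <<'E'
from h import *
c=np.load('/tmp/top.npy',allow_pickle=True).item()
f=c['frame'][:,:,::-1]
a=cv2.resize(f[160:220,225:305],None,fx=5,fy=5,interpolation=cv2.INTER_CUBIC);b=cv2.resize(f[190:250,375:455],None,fx=5,fy=5,interpolation=cv2.INTER_CUBIC)
cv2.imwrite('pics/crop0.png',np.hstack([a,b]))
for u,v in [(239,188),(412,209),(405,209),(419,209)]: print(u,v,dep(c,u,v).round(1))
hsv=cv2.cvtColor(c['frame'],cv2.COLOR_RGB2HSV)
m=cv2.inRange(hsv,(12,90,70),(32,255,255));m[:160]=0;m[220:]=0;m[:,:228]=0;m[:,305:]=0
print(np.argwhere(m).tolist())
# dark base plate
X=np.indices((400,640))
m=((c['frame'].max(2)<85)*255).astype('uint8');m[:160]=0;m[225:]=0;m[:,:225]=0;m[:,300:]=0
k=max(cv2.findContours(m,0,2)[0],key=cv2.contourArea);rc=cv2.minAreaRect(k);bx=cv2.boxPoints(rc);print(rc,[onz(c,*p,12).round(1).tolist() for p in bx])
E
```

```text
239 188 [582.1 213.5 167.7]
412 209 [ 533.1 -246.3   67.8]
405 209 [ 530.1 -221.6   92.7]
419 209 [ 530.1 -260.8   87.1]
[[183, 238], [183, 239], [184, 237], [184, 238], [184, 239], [184, 240], [185, 237], [185, 238], [185, 239], [185, 240], [185, 241], [186, 236], [186, 237], [186, 238], [186, 239], [186, 240], [186, 241], [187, 237], [187, 238], [187, 239], [187, 240], [187, 241], [188, 238], [188, 239], [188, 240]]
((264.58465576171875, 191.17694091796875), (36.71427917480469, 57.6761474609375), 82.87498474121094) [[648.0, 262.5, 12.0], [666.3, 92.7, 12.0], [556.7, 79.9, 12.0], [538.9, 246.9, 12.0]]
```

View pics/crop0.png

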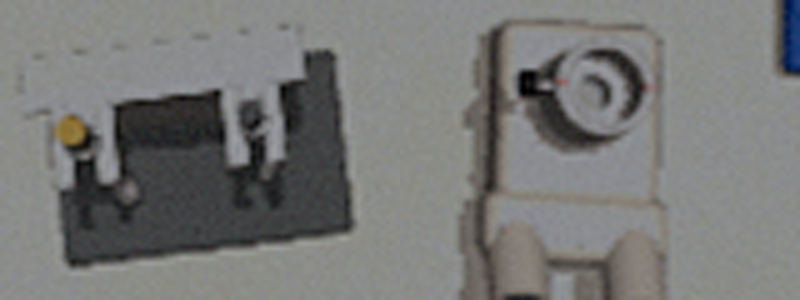

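The crop shows the brass knob centred at (72,130) in the left half. In the right half the port is centred near (602,90), with the clamp screw on its left and red marks at (562,81) and (648,88).

```bash
cat >> h.py <<'E'
def go(x,y,z,psi):
    s=sense();p=s['tool_pos'];w=s['eef_rot'][2];d=np.array([x,y,z])-p
    print('now',np.round(p,1),np.round(s['eef_rot'],3),'t',s['clock'])
    print('tx %.1f ty %.1f tz %.1f spin %.1f'%(d[0]*np.cos(w)+d[1]*np.sin(w),d[0]*np.sin(w)-d[1]*np.cos(w),-d[2],-np.degrees((psi-w+np.pi)%(2*np.pi)-np.pi)))
E
python3 - <<'E'
from h import *
c=np.load('/tmp/top.npy',allow_pickle=True).item()
print(onz(c,239,185.8,165), onz(c,239.4,186,167))
P=lambda u,v:(375+(u+.5)/5-.5,190+(v+.5)/5-.5)
for q,z in [((602,90),115),((562,81),115),((648,88),115),((525,83),103)]: print(onz(c,*P(*q),z).round(1))
go(590,213,290,1.69)
E
```

```text
[588.36538654 214.18840991 165.        ] [587.41533926 212.7372408  167.        ]
[ 526.2 -454.9  115. ]
[ 531.4 -434.2  115. ]
[ 526.8 -479.3  115. ]
[ 532.4 -419.4  103. ]
now [ 261.1 -594.5  217.6] [-3.139  0.     0.414] t 0.1
tx 625.9 ty -607.0 tz -72.4 spin -73.1
```

```bash
python3 - <<'E'
from h import *
c=np.load('/tmp/top.npy',allow_pickle=True).item()
P=lambda u,v:(375+(u-400+.5)/5-.5,190+(v+.5)/5-.5)
for q,z in [((602,90),115),((562,81),115),((648,88),115),((525,83),103)]: print(onz(c,*P(*q),z).round(1))
E
```

```text
[ 530.3 -243.5  115. ]
[ 535.5 -222.6  115. ]
[ 530.9 -267.9  115. ]
[ 536.6 -205.4  103. ]
```

servo_tool(
  increments=[
    {"tx": 0, "ty": 0, "tz": -50, "spin": -5},
    {"tx": 40, "ty": -40, "tz": -72, "spin": -15},
    {"tx": 80, "ty": -78, "tz": -72, "spin": -25},
    {"tx": 120, "ty": -116, "tz": -72, "spin": -35},
    {"tx": 160, "ty": -155, "tz": -72, "spin": -45},
    {"tx": 200, "ty": -194, "tz": -72, "spin": -55},
    {"tx": 240, "ty": -233, "tz": -72, "spin": -65},
    {"tx": 280, "ty": -272, "tz": -72, "spin": -73},
    {"tx": 320, "ty": -310, "tz": -72, "spin": -73},
    {"tx": 360, "ty": -349, "tz": -72, "spin": -73},
    {"tx": 400, "ty": -388, "tz": -72, "spin": -73},
    {"tx": 440, "ty": -427, "tz": -72, "spin": -73},
  ],
  jaw=40,
  squeeze=35,
)

```text
clock: 1.6
tool_pos: [492.7, -25.8, 290.5]
eef_rot: [-3.141, 0.0, 1.687]
wrist_force: [0.2, -0.4, -0.9]
width: 39.6
gripper_force: 0.0
```

```bash
python3 - <<'E'
from h import *
go(530,208,290,1.69)
c=cap('wrist'); print(c['t'],c['R'].round(2).tolist(), ray(c,320,200)); print(proj(c,[588,213,165]))
E
```

```text
now [492.7 -25.8 290.5] [-3.141  0.     1.687] t 1.6
tx 227.9 ty 64.2 tz 0.5 spin -0.2
[-485.59959191 -135.42864216  436.21557836] [[0.99, 0.12, -0.0], [0.11, -0.95, 0.3], [0.03, -0.3, -0.95]] (array([482.47085612,  58.61537955, 456.30912971]), array([ 0.02024683, -0.28119089, -0.95972846]))
(np.float64(471.7440383839867), np.float64(-61.868736481951174))
```

servo_tool(
  increments=[
    {"tx": 45, "ty": 12, "tz": 0, "spin": 0},
    {"tx": 90, "ty": 25, "tz": 0, "spin": 0},
    {"tx": 135, "ty": 38, "tz": 0, "spin": 0},
    {"tx": 180, "ty": 50, "tz": 0, "spin": 0},
    {"tx": 225, "ty": 64, "tz": 0, "spin": 0},
    {"tx": 225, "ty": 64, "tz": 0, "spin": 0},
    {"tx": 225, "ty": 64, "tz": 0, "spin": 0},
  ],
)

```text
clock: 2.52
tool_pos: [529.7, 202.5, 290.1]
eef_rot: [-3.14, 0.002, 1.687]
wrist_force: [-0.5, 0.2, -1.0]
width: 39.8
gripper_force: 0.0
```

```bash
python3 - <<'E'
from h import *
c=cap('wrist'); save(c,'w1.png'); np.save('/tmp/w1.npy',c,allow_pickle=True)
print(sense()['tool_pos'],proj(c,[588,213,165]))
E
```

```text
[529.91742262 201.83015229 290.27120401] (np.float64(382.3495380520685), np.float64(196.12464650128533))
```

View pics/w1.png

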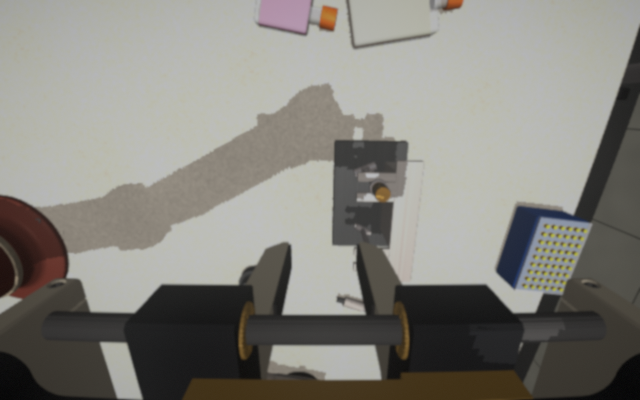

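The knob is at (382,193), close to the predicted (382,196). I'll enlarge it to read the plunger direction and set its position.

```bash
python3 - <<'E'
from h import *
c=np.load('/tmp/w1.npy',allow_pickle=True).item()
f=c['frame'][:,:,::-1]
cv2.imwrite('pics/w1c.png',cv2.convertScaleAbs(cv2.resize(f[150:215,330:430],None,fx=7,fy=7,interpolation=cv2.INTER_CUBIC),alpha=1.5))
hsv=cv2.cvtColor(c['frame'],cv2.COLOR_RGB2HSV)
m=cv2.inRange(hsv,(10,90,60),(32,255,255));m[:150]=0;m[240:]=0;m[:,:340]=0;m[:,430:]=0
p=np.argwhere(m);print(p.mean(0),p.min(0),p.max(0))
for z in (154,167): print(onz(c,p[:,1].mean(),p[:,0].mean(),z))
D=[dep(c,u,v) for v,u in p]; D=np.array(D);print(np.median(D,0),D[:,2].max(), D[D[:,2]>164].mean(0))
E
```

```text
[193.76923077 382.17032967] [186 375] [202 389]
[589.95036707 212.71061209 154.        ]
[586.91925163 215.91695879 167.        ]
[587.12771016 215.9474865  166.74646513] 168.37640693139684 [587.08219515 215.65568084 166.7146592 ]
```

View pics/w1c.png

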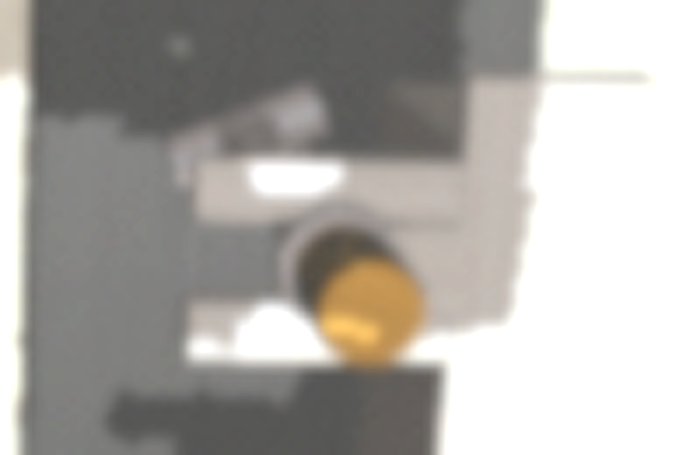

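```bash
python3 - <<'E'
from h import *
c=np.load('/tmp/w1.npy',allow_pickle=True).item()
P=lambda u,v:(330+(u+.5)/7-.5,150+(v+.5)/7-.5)
a=[onz(c,*P(*q),32) for q in [(190,135),(300,90),(318,112),(185,165)]]
for x in a: print(x.round(1))
for i,j in[(0,1),(3,2)]:
    d=a[j]-a[i];print(np.degrees(np.arctan2(d[1],d[0])))
go(587,215.5,142.5,1.69)
E
```

```text
[575.5 215.   32. ]
[596.4 226.8  32. ]
[600.9 222.8  32. ]
[575.4 208.6  32. ]
29.453309670514816
28.990186804770204
now [529.9 201.8 290.3] [-3.141e+00  2.000e-03  1.686e+00] t 2.575
tx 7.0 ty 58.3 tz 147.8 spin -0.2
```

servo_tool(
  increments=[
    {"tx": 3, "ty": 30, "tz": 20, "spin": 0},
    {"tx": 7, "ty": 58, "tz": 50, "spin": 0},
    {"tx": 7, "ty": 58, "tz": 90, "spin": 0},
    {"tx": 7, "ty": 58, "tz": 90, "spin": 0},
    {"tx": 7, "ty": 58, "tz": 90, "spin": 0},
  ],
)

```text
clock: 3.2
tool_pos: [587.4, 216.9, 202.3]
eef_rot: [3.139, -0.001, 1.686]
wrist_force: [0.1, 1.1, 1.5]
width: 39.6
gripper_force: 0.0
```

```bash
python3 - <<'E'
from h import *
c=cap('wrist'); save(c,'w2.png')
hsv=cv2.cvtColor(c['frame'],cv2.COLOR_RGB2HSV)
m=cv2.inRange(hsv,(10,90,60),(32,255,255));m[290:]=0;m[:,:280]=0;m[:,:200]=0;m[:,450:]=0
n,l,st,ce=cv2.connectedComponentsWithStats(m);i=1+st[1:,4].argmax();p=np.argwhere(l==i);print(st[i],ce[i])
D=np.array([dep(c,u,v) for v,u in p]);t=D[abs(D[:,2]-167)<2.5];print(len(t),t.min(0),t.max(0),t.mean(0))
go(587,215.5,142.5,1.69)
E
```

```text
[315 224  20  23 361] [324.31855956 235.31024931]
332 [580.585154   207.2704209  164.53805771] [594.87352376 222.80025986 168.31777304] [587.71151558 215.51756176 166.77201896]
now [587.5 217.4 203. ] [ 3.138e+00 -1.000e-03  1.687e+00] t 3.25
tx -1.8 ty -0.8 tz 60.5 spin -0.2
```

View pics/w2.png

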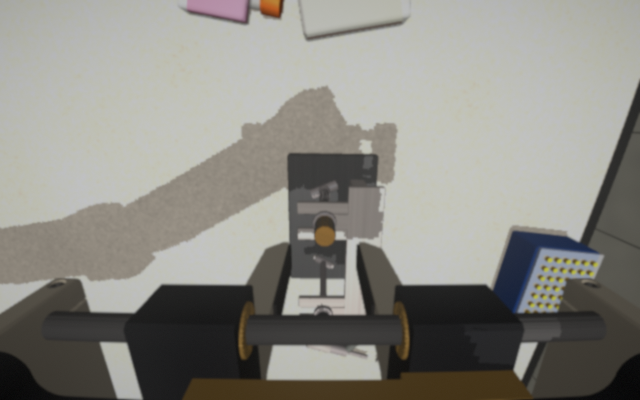

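The knob is at (324,235), midway between the fingers. Descending and closing.

servo_tool(
  increments=[
    {"tx": -2, "ty": 0, "tz": 30},
    {"tx": -2, "ty": 0, "tz": 50},
    {"tx": -2, "ty": 0, "tz": 60},
    {"tx": -2, "ty": 0, "tz": 60},
    {"tx": -2, "ty": 0, "tz": 60},
  ],
)

```text
$.increments[0]: bad value
```

servo_tool(
  increments=[
    {"tx": 0},
    {"tx": 0},
    {"tx": 0},
    {"tx": 0},
    {"tx": 0},
  ],
  jaw=10,
  squeeze=35,
)

```text
$.increments[0]: bad value
```

servo_tool(
  increments=[
    {"tx": -2, "ty": 0, "tz": 30, "spin": 0},
    {"tx": -2, "ty": 0, "tz": 50, "spin": 0},
    {"tx": -2, "ty": 0, "tz": 60, "spin": 0},
    {"tx": -2, "ty": 0, "tz": 60, "spin": 0},
    {"tx": -2, "ty": 0, "tz": 60, "spin": 0},
  ],
)

```text
clock: 3.88
tool_pos: [587.6, 216.0, 142.1]
eef_rot: [3.139, -0.001, 1.688]
wrist_force: [-0.6, 0.0, -0.0]
width: 40.3
gripper_force: 0.0
```

servo_tool(
  increments=[
    {"tx": 0, "ty": 0, "tz": 0, "spin": 0},
    {"tx": 0, "ty": 0, "tz": 0, "spin": 0},
    {"tx": 0, "ty": 0, "tz": 0, "spin": 0},
    {"tx": 0, "ty": 0, "tz": 0, "spin": 0},
    {"tx": 0, "ty": 0, "tz": 0, "spin": 0},
    {"tx": 0, "ty": 0, "tz": 0, "spin": 0},
  ],
  jaw=10,
  squeeze=35,
)

```text
clock: 4.62
tool_pos: [587.3, 215.6, 141.0]
eef_rot: [3.14, -0.0, 1.688]
wrist_force: [0.8, 0.2, 1.8]
width: 15.1
gripper_force: 35.0
```

servo_tool(
  increments=[
    {"tx": 0, "ty": 0, "tz": -4, "spin": 0},
    {"tx": 0, "ty": 0, "tz": -8, "spin": 0},
    {"tx": 0, "ty": 0, "tz": -12, "spin": 0},
    {"tx": 0, "ty": 0, "tz": -12, "spin": 0},
    {"tx": 0, "ty": -10, "tz": -12, "spin": 0},
    {"tx": 0, "ty": -25, "tz": -12, "spin": 0},
    {"tx": 0, "ty": -40, "tz": -12, "spin": 0},
    {"tx": 0, "ty": -55, "tz": -12, "spin": 0},
    {"tx": 0, "ty": -60, "tz": -12, "spin": 0},
    {"tx": 0, "ty": -60, "tz": -50, "spin": 0},
    {"tx": 0, "ty": -60, "tz": -90, "spin": 0},
    {"tx": 0, "ty": -60, "tz": -130, "spin": 0},
  ],
)

```text
clock: 6.12
tool_pos: [527.1, 208.3, 271.9]
eef_rot: [-3.142, -0.0, 1.688]
wrist_force: [0.7, 0.4, -2.1]
width: 15.6
gripper_force: 35.0
```

```bash
python3 - <<'E'
from h import *
s=sense();print(s['wrist_force'],s['width'],s['gripper_force'])
psi=1.688+np.radians(84-29)
go(532,-244,275,psi)
E
```

```text
[ 0.68005415  0.43616139 -2.06198318] 15.646789901347953 34.999988079071045
now [527.1 208.3 271.9] [-3.142 -0.     1.688] t 6.125
tx -449.8 ty -48.0 tz -3.1 spin -55.0
```

servo_tool(
  increments=[
    {"tx": -45, "ty": 0, "tz": -3, "spin": -5},
    {"tx": -90, "ty": 0, "tz": -3, "spin": -12},
    {"tx": -135, "ty": 0, "tz": -3, "spin": -19},
    {"tx": -180, "ty": 0, "tz": -3, "spin": -26},
    {"tx": -225, "ty": 0, "tz": -3, "spin": -33},
    {"tx": -270, "ty": 0, "tz": -3, "spin": -40},
    {"tx": -315, "ty": 0, "tz": -3, "spin": -47},
    {"tx": -360, "ty": 0, "tz": -3, "spin": -55},
    {"tx": -405, "ty": 0, "tz": -3, "spin": -55},
    {"tx": -450, "ty": 0, "tz": -3, "spin": -55},
    {"tx": -478, "ty": 0, "tz": -3, "spin": -55},
    {"tx": -478, "ty": 0, "tz": -3, "spin": -55},
  ],
)

```text
clock: 7.62
tool_pos: [582.3, -269.9, 272.5]
eef_rot: [-3.14, -0.001, 2.642]
wrist_force: [-0.6, -0.0, -1.2]
width: 15.2
gripper_force: 35.0
```

```bash
python3 - <<'E'
from h import *
c=cap('wrist'); save(c,'w3.png'); np.save('/tmp/w3.npy',c,allow_pickle=True)
s=sense();print(s['tool_pos'],s['qpos'],s['eef_rot'],s['clock'],proj(c,[532,-244,115]),proj(c,[s['tool_pos'][0],s['tool_pos'][1],s['tool_pos'][2]-120]))
E
```

```text
[ 582.67886557 -266.72259242  272.98721834] [ 0.78325152  0.64597219 -0.72644668  1.35403949  0.42677074  1.30066707
  1.12003213] [ 3.14098182e+00 -1.31341572e-03  2.64586742e+00] 7.675 (np.float64(322.1988191669813), np.float64(140.65346807782367)) (np.float64(326.41919148191965), np.float64(200.4181159980997))
```

View pics/w3.png

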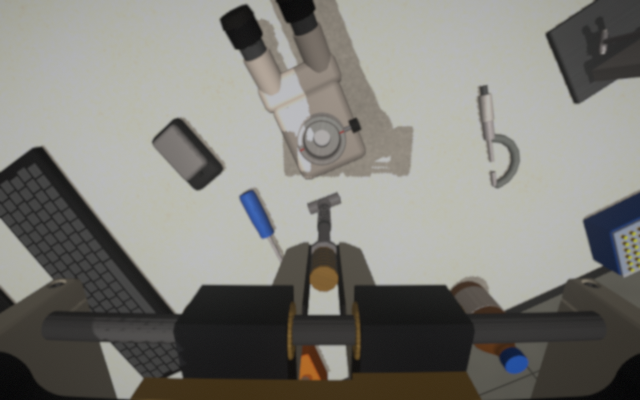

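Gauge head visible at (324,204), port at (321,138), with the clamp screw at (355,125). I'll enlarge this for angles and centre.

```bash
python3 - <<'E'
from h import *
c=np.load('/tmp/w3.npy',allow_pickle=True).item()
f=c['frame'][:,:,::-1]
cv2.imwrite('pics/w3c.png',cv2.convertScaleAbs(cv2.resize(f[100:220,280:370],None,fx=5,fy=5,interpolation=cv2.INTER_CUBIC),alpha=1.3))
P=np.array([dep(c,u,v) for v in range(100,180) for u in range(285,370)]);t=P[abs(P[:,2]-115)<2.5]
t=t[np.hypot(t[:,0]-532,t[:,1]+244)<35]
(x,y),R=cv2.minEnclosingCircle(t[:,:2].astype('float32'));print(x,y,R,t.mean(0))
# gauge head: depth z 145..170
G=[(u,v) for v in range(185,222) for u in range(295,355) if 140<dep(c,u,v)[2]<166]
print(cv2.fitLine(np.array(G,dtype='float32'),2,0,.01,.01).ravel(),len(G))
Q=np.array([dep(c,*g) for g in G]);Q=Q[Q[:,2]<163];print(np.median(Q[:,2]),cv2.minAreaRect(Q[:,:2].astype('float32')))
E
```

```text
531.5154418945312 -245.41268920898438 26.565595626831055 [ 530.95078462 -245.03831489  114.54628094]
[  0.94071966  -0.33918512 324.1678     202.49329   ] 298
161.46403671448127 ((582.4536743164062, -269.2782287597656), (32.73400115966797, 12.038150787353516), 83.40094757080078)
```

View pics/w3c.png

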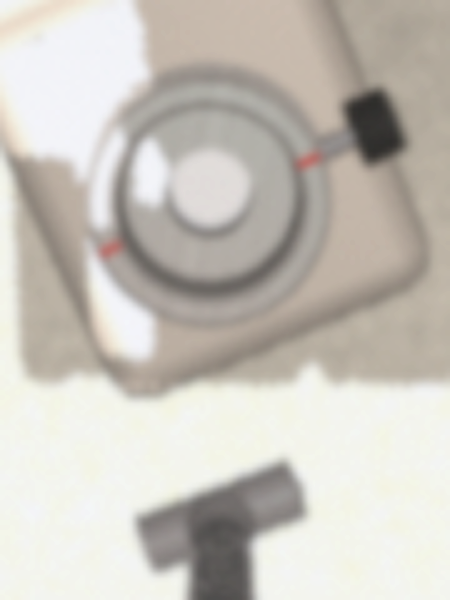

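```bash
python3 - <<'E'
from h import *
c=np.load('/tmp/w3.npy',allow_pickle=True).item()
P=lambda u,v:(280+(u+.5)/5-.5,100+(v+.5)/5-.5)
a,b,s=onz(c,*P(308,160),115),onz(c,*P(111,249),115),onz(c,*P(385,122),103)
for d in (a-b,s-np.array([531.5,-245.4,0])): print(np.degrees(np.arctan2(d[1],d[0])))
print((a+b)/2)
go(531.5,-245.8,270,2.645)
E
```

```text
85.29514666917974
85.05583076756436
[ 531.4716128  -244.76461306  115.        ]
now [ 582.7 -266.7  273. ] [ 3.141e+00 -1.000e-03  2.646e+00] t 7.675
tx 55.0 ty -5.9 tz 3.0 spin 0.0
```

servo_tool(
  increments=[
    {"tx": 20, "ty": -2, "tz": 0, "spin": -2},
    {"tx": 40, "ty": -4, "tz": 0, "spin": -2},
    {"tx": 55, "ty": -6, "tz": 0, "spin": -2},
    {"tx": 55, "ty": -6, "tz": 0, "spin": -2},
    {"tx": 55, "ty": -6, "tz": 0, "spin": -2},
    {"tx": 55, "ty": -6, "tz": 0, "spin": -2},
    {"tx": 55, "ty": -6, "tz": 0, "spin": -2},
  ],
)

```text
clock: 8.55
tool_pos: [532.2, -245.4, 273.5]
eef_rot: [3.141, -0.0, 2.683]
wrist_force: [0.4, 0.7, -2.2]
width: 15.4
gripper_force: 35.0
```

```bash
cat > m.py <<'E'
from h import *
s=sense();print(s['clock'],s['tool_pos'].round(1) if hasattr(s['tool_pos'],'round') else s['tool_pos'])
c=cap('wrist');T=np.array(s['tool_pos']);zt=T[2]-123+12
I=[(u,v) for v in range(100,270) for u in range(250,400)]
P=np.array([dep(c,*g) for g in I]);n=np.hypot(P[:,0]-T[0],P[:,1]-T[1])<26
Q=P[n&(P[:,2]>zt-8)&(P[:,2]<zt+2)];print('gauge',len(Q),Q[:,2].max(),cv2.minAreaRect(Q[:,:2].astype('float32')))
t=P[(abs(P[:,2]-115)<2.5)&(np.hypot(P[:,0]-532,P[:,1]+245)<35)]
print('port',len(t),cv2.minEnclosingCircle(t[:,:2].astype('float32')))
s=sense();print(s['clock'],s['tool_pos'],s['eef_rot'],s['wrist_force'])
E
python3 m.py
```

```text
8.55 [ 532.2 -245.4  273.5]
gauge 245 164.46877124435935 ((532.3592529296875, -244.6121826171875), (32.84569549560547, 12.027107238769531), 83.52815246582031)
port 551 ((531.6843872070312, -245.5459442138672), 26.600400924682617)
8.6 [ 532.08922882 -245.46212139  273.48494669] [ 3.14115852e+00 -1.64364207e-04  2.68276003e+00] [-0.13438929 -0.19047335 -1.16945431]
```

servo_tool(
  increments=[
    {"tx": 0.2, "ty": -1.1, "tz": 0, "spin": 0},
    {"tx": 0.2, "ty": -1.1, "tz": 10, "spin": 0},
    {"tx": 0.2, "ty": -1.1, "tz": 20, "spin": 0},
    {"tx": 0.2, "ty": -1.1, "tz": 28, "spin": 0},
    {"tx": 0.2, "ty": -1.1, "tz": 36, "spin": 0},
    {"tx": 0.2, "ty": -1.1, "tz": 44, "spin": 0},
    {"tx": 0.2, "ty": -1.1, "tz": 52, "spin": 0},
    {"tx": 0.2, "ty": -1.1, "tz": 58, "spin": 0},
    {"tx": 0.2, "ty": -1.1, "tz": 58, "spin": 0},
    {"tx": 0.2, "ty": -1.1, "tz": 58, "spin": 0},
  ],
)

```text
clock: 9.85
tool_pos: [531.4, -246.4, 215.9]
eef_rot: [3.141, 0.001, 2.683]
wrist_force: [0.1, 0.4, -1.2]
width: 15.2
gripper_force: 35.0
```

servo_tool(
  increments=[
    {"tx": 0, "ty": 0, "tz": 2, "spin": 0},
    {"tx": 0, "ty": 0, "tz": 4, "spin": 0},
    {"tx": 0, "ty": 0, "tz": 6, "spin": 0},
    {"tx": 0, "ty": 0, "tz": 6, "spin": 0},
  ],
)

```text
clock: 10.35
tool_pos: [531.0, -246.4, 209.4]
eef_rot: [-3.142, -0.0, 2.683]
wrist_force: [-0.8, 0.6, -1.3]
width: 15.3
gripper_force: 35.0
```

servo_tool(
  increments=[
    {"tx": 0, "ty": 0, "tz": 1, "spin": 0},
    {"tx": 0, "ty": 0, "tz": 1, "spin": 0},
    {"tx": 0, "ty": 0, "tz": 1, "spin": 0},
  ],
)

```text
clock: 10.72
tool_pos: [531.2, -246.4, 208.7]
eef_rot: [3.142, 0.0, 2.683]
wrist_force: [-0.4, -0.4, -1.4]
width: 15.2
gripper_force: 35.0
```

servo_tool(
  increments=[
    {"tx": 0, "ty": 0, "tz": 1, "spin": 0},
    {"tx": 0, "ty": 0, "tz": 1, "spin": 0},
    {"tx": 0, "ty": 0, "tz": 1, "spin": 0},
  ],
)

```text
clock: 11.1
tool_pos: [531.1, -246.4, 207.7]
eef_rot: [3.142, -0.0, 2.683]
wrist_force: [0.1, 0.1, -1.6]
width: 15.3
gripper_force: 35.0
```

servo_tool(
  increments=[
    {"tx": 0, "ty": 0, "tz": 0.8, "spin": 0},
    {"tx": 0, "ty": 0, "tz": 0.8, "spin": 0},
    {"tx": 0, "ty": 0, "tz": 0.8, "spin": 0},
  ],
)

```text
clock: 11.48
tool_pos: [531.1, -246.4, 206.9]
eef_rot: [3.142, -0.0, 2.683]
wrist_force: [-0.0, 0.3, -2.9]
width: 15.1
gripper_force: 35.0
```

servo_tool(
  increments=[
    {"tx": 0, "ty": 0, "tz": 0.8, "spin": 0},
    {"tx": 0, "ty": 0, "tz": 0.8, "spin": 0},
    {"tx": 0, "ty": 0, "tz": 0.8, "spin": 0},
  ],
)

```text
clock: 11.85
tool_pos: [531.2, -246.4, 206.1]
eef_rot: [3.141, 0.0, 2.683]
wrist_force: [0.6, 0.2, -1.5]
width: 15.0
gripper_force: 35.0
```

servo_tool(
  increments=[
    {"tx": 0, "ty": 0, "tz": 0.6, "spin": 0},
    {"tx": 0, "ty": 0, "tz": 0.6, "spin": 0},
    {"tx": 0, "ty": 0, "tz": 0.6, "spin": 0},
  ],
)

```text
clock: 12.22
tool_pos: [531.4, -246.4, 205.9]
eef_rot: [3.141, 0.001, 2.683]
wrist_force: [-0.5, -0.9, 2.1]
width: 15.4
gripper_force: 35.0
```

servo_tool(
  increments=[
    {"tx": 0, "ty": 0, "tz": 0.5, "spin": 0},
    {"tx": 0, "ty": 0, "tz": 0.5, "spin": 0},
    {"tx": 0, "ty": 0, "tz": 0.5, "spin": 0},
    {"tx": 0, "ty": 0, "tz": 0.5, "spin": 0},
  ],
)

```text
clock: 12.72
tool_pos: [531.7, -246.4, 205.8]
eef_rot: [3.141, 0.002, 2.683]
wrist_force: [-0.3, 0.2, 5.1]
width: 15.2
gripper_force: 35.0
```

servo_tool(
  increments=[
    {"tx": 0, "ty": 0, "tz": 0.6, "spin": 0},
    {"tx": 0, "ty": 0, "tz": 1.2, "spin": 0},
    {"tx": 0, "ty": 0, "tz": 1.2, "spin": 0},
    {"tx": 0, "ty": 0, "tz": 1.2, "spin": 0},
  ],
)

```text
clock: 13.22
tool_pos: [532.3, -246.5, 205.7]
eef_rot: [3.141, 0.003, 2.683]
wrist_force: [-0.9, -0.1, 9.4]
width: 15.2
gripper_force: 35.0
```

```bash
python3 - <<'E'
from h import *
for n in range(3):
    s=sense();c=cap('wrist');print(s['clock'],s['tool_pos'].round(2),s['eef_rot'].round(4),s['wrist_force'].round(2),s['torque'].round(3),s['qpos'][6])
E
```

```text
13.225 [ 532.27 -246.46  205.7 ] [3.1413 0.0033 2.6827] [-0.88 -0.1   9.42] [ 0.013  0.227 -0.024] 1.0880910734634457
13.275 [ 532.29 -246.44  205.68] [3.1413 0.0033 2.6827] [-1.85  0.45  8.87] [0.017 0.2   0.035] 1.0880938249205243
13.325 [ 532.29 -246.46  205.69] [3.1413 0.0034 2.6827] [-1.14  0.92 10.1 ] [0.027 0.214 0.059] 1.0881175748977319
```

servo_tool(
  increments=[
    {"tx": 0.3, "ty": -0.1, "tz": 0.6, "spin": 0},
    {"tx": 0.5, "ty": -0.2, "tz": 1.1, "spin": 0},
    {"tx": 0.5, "ty": -0.2, "tz": 1.1, "spin": 0},
    {"tx": 0.5, "ty": -0.2, "tz": 1.1, "spin": 0},
  ],
)

```text
clock: 13.88
tool_pos: [532.4, -246.5, 205.6]
eef_rot: [3.141, 0.005, 2.683]
wrist_force: [-1.1, 0.2, 13.5]
width: 15.2
gripper_force: 35.0
```

```bash
cat > st.py <<'E'
from h import *
F=[];M=[]
for n in range(4):
    s=sense();c=cap('wrist');F.append(s['wrist_force']);M.append(s['torque'])
print(s['clock'],s['tool_pos'].round(2),s['eef_rot'].round(4),np.mean(F,0).round(2),np.mean(M,0).round(3),s['qpos'][6],s['width'])
E
python3 st.py
```

```text
14.025 [ 532.42 -246.44  205.58] [3.1412 0.0052 2.6827] [-1.38  0.19 13.18] [ 0.036  0.295 -0.01 ] 1.0873169447125612 15.597944379122668
```

servo_tool(
  increments=[
    {"tx": 0, "ty": 0, "tz": 0, "spin": -4},
    {"tx": 0, "ty": 0, "tz": 0, "spin": -8},
    {"tx": 0, "ty": 0, "tz": 0, "spin": -12},
    {"tx": 0, "ty": 0, "tz": 0, "spin": -16},
    {"tx": 0, "ty": 0, "tz": 0, "spin": -20},
    {"tx": 0, "ty": 0, "tz": 0, "spin": -24},
    {"tx": 0, "ty": 0, "tz": 0, "spin": -28},
    {"tx": 0, "ty": 0, "tz": 0, "spin": -32},
    {"tx": 0, "ty": 0, "tz": 0, "spin": -36},
    {"tx": 0, "ty": 0, "tz": 0, "spin": -40},
    {"tx": 0, "ty": 0, "tz": 0, "spin": -40},
    {"tx": 0, "ty": 0, "tz": 0, "spin": -40},
  ],
)

```text
clock: 15.58
tool_pos: [532.6, -246.6, 205.6]
eef_rot: [-3.138, 0.005, -2.903]
wrist_force: [-1.2, -0.7, 12.5]
width: 15.1
gripper_force: 35.0
```

```bash
python3 st.py;python3 - <<'E'
from h import *
c=cap('wrist'); np.save('/tmp/w4.npy',c,allow_pickle=True)
f=c['frame'][:,:,::-1];u,v=map(int,proj(c,[531.5,-245.4,100]));print(u,v,cap('wrist')['t'])
cv2.imwrite('pics/w4c.png',cv2.convertScaleAbs(cv2.resize(f[v-55:v+45,u-60:u+60],None,fx=5,fy=5,interpolation=cv2.INTER_CUBIC),alpha=1.4))
E
```

```text
15.725 [ 532.55 -246.66  205.61] [-3.1383  0.0046 -2.9028] [-1.03 -0.65 12.41] [-0.034  0.243 -0.019] 1.6739577026204786 15.56703801192266
324 204 [ 365.42586474 -468.78333647  238.30937082]
```

View pics/w4c.png

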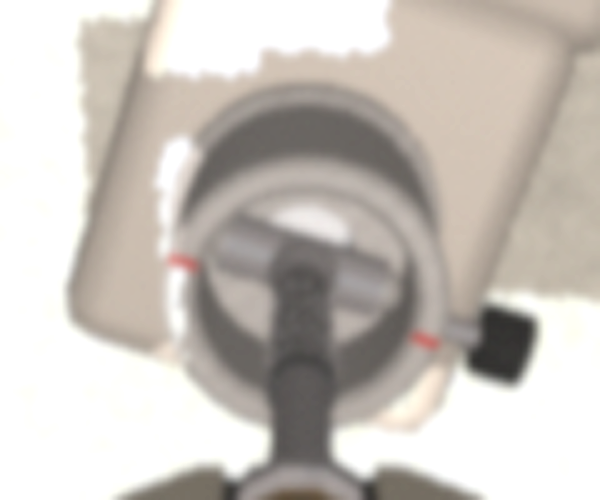

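```bash
python3 - <<'E'
from h import *
c=np.load('/tmp/w4.npy',allow_pickle=True).item()
P=lambda u,v:(324-60+(u+.5)/5-.5,204-55+(v+.5)/5-.5)
a,b=onz(c,*P(209,236),91),onz(c,*P(405,287),91);d=a-b;print(a,b,np.linalg.norm(d),np.degrees(np.arctan2(d[1],d[0])),(a+b)/2)
a,b=onz(c,*P(183,263),115),onz(c,*P(425,340),115);d=a-b;print(np.linalg.norm(d),np.degrees(np.arctan2(d[1],d[0])))
Q=np.array([dep(c,u,v) for v in range(150,250) for u in range(264,384)])
Q=Q[(abs(Q[:,2]-93)<5)&(np.hypot(Q[:,0]-531.5,Q[:,1]+245.4)<24)];print(cv2.minAreaRect(Q[:,:2].astype('float32')),len(Q))
E
```

```text
[ 530.50630451 -264.99569559   91.        ] [ 531.53999975 -225.05242635   91.        ] 39.95664254292017 -91.48243143267622 [ 531.02315213 -245.02406097   91.        ]
46.3041095823461 -94.80694066774498
((538.5166625976562, -245.27297973632812), (39.57048034667969, 26.435117721557617), 88.1771240234375) 428
```

servo_tool(
  increments=[
    {"tx": 0, "ty": 0, "tz": 0.3, "spin": 4},
    {"tx": 0, "ty": 0, "tz": 0.3, "spin": 8},
    {"tx": 0, "ty": 0, "tz": 0.3, "spin": 12},
    {"tx": 0, "ty": 0, "tz": 0.3, "spin": 16},
    {"tx": 0, "ty": 0, "tz": 0.3, "spin": 20},
    {"tx": 0, "ty": 0, "tz": 0.3, "spin": 24},
    {"tx": 0, "ty": 0, "tz": 0.3, "spin": 28},
    {"tx": 0, "ty": 0, "tz": 0.3, "spin": 32},
    {"tx": 0, "ty": 0, "tz": 0.3, "spin": 36},
    {"tx": 0, "ty": 0, "tz": 0.3, "spin": 40},
    {"tx": 0, "ty": 0, "tz": 0.3, "spin": 40},
    {"tx": 0, "ty": 0, "tz": 0.3, "spin": 40},
  ],
)

```text
clock: 17.38
tool_pos: [532.6, -246.4, 205.6]
eef_rot: [3.141, 0.006, 2.683]
wrist_force: [-1.8, 0.4, 12.8]
width: 14.9
gripper_force: 35.0
```

```bash
cat > st2.py <<'E'
from h import *
F=[];M=[]
for n in range(8):
    s=sense();c=cap('wrist');F.append(s['wrist_force']);M.append(s['torque'])
print(s['clock'],s['tool_pos'].round(2),s['eef_rot'].round(4),np.mean(F,0).round(2),np.mean(M,0).round(3),np.std(M,0).round(3))
Q=[(u,v) for v in range(150,250) for u in range(264,384)];D=np.array([dep(c,*q) for q in Q])
k=(D[:,2]>92)&(D[:,2]<99)&(np.hypot(D[:,0]-531.5,D[:,1]+245.4)<21)
D=D[k];print(cv2.minAreaRect(D[:,:2].astype('float32')),len(D));l=cv2.fitLine(D[:,:2].astype('float32'),2,0,.01,.01).ravel();print(l,np.degrees(np.arctan2(l[1],l[0])))
E
python3 st2.py
```

```text
17.725 [ 532.6  -246.41  205.58] [3.1411 0.0057 2.6828] [-1.52  0.11 13.37] [0.073 0.353 0.033] [0.025 0.023 0.029]
((537.973388671875, -247.0029754638672), (39.45712661743164, 27.021392822265625), 79.66999816894531) 377
[ 1.2958303e-01  9.9156857e-01  5.3316479e+02 -2.4633318e+02] 82.5545
```

servo_tool(
  increments=[
    {"tx": 0, "ty": 0, "tz": 0, "spin": 2},
    {"tx": 0, "ty": 0, "tz": 0, "spin": 4},
    {"tx": 0, "ty": 0, "tz": 0, "spin": 6},
    {"tx": 0, "ty": 0, "tz": 0, "spin": 8},
    {"tx": 0, "ty": 0, "tz": 0, "spin": 8},
  ],
)

```text
clock: 18.4
tool_pos: [532.6, -246.3, 205.6]
eef_rot: [3.14, 0.006, 2.543]
wrist_force: [-0.6, 1.3, 13.0]
width: 15.2
gripper_force: 35.0
```

```bash
python3 st2.py
```

```text
18.75 [ 532.58 -246.37  205.56] [3.1403 0.0055 2.5434] [-1.4   0.39 13.53] [0.078 0.362 0.046] [0.018 0.041 0.02 ]
((538.2453002929688, -247.31118774414062), (39.00068283081055, 26.98917579650879), 79.17930603027344) 372
[ 1.4593531e-01  9.8929411e-01  5.3336847e+02 -2.4647452e+02] 81.60855
```

servo_tool(
  increments=[
    {"tx": 0, "ty": 0, "tz": 0, "spin": 2},
    {"tx": 0, "ty": 0, "tz": 0, "spin": 4},
    {"tx": 0, "ty": 0, "tz": 0, "spin": 5},
    {"tx": 0, "ty": 0, "tz": 0, "spin": 5},
  ],
)

```text
clock: 19.3
tool_pos: [532.6, -246.3, 205.6]
eef_rot: [3.14, 0.005, 2.456]
wrist_force: [-1.7, -0.1, 13.2]
width: 15.4
gripper_force: 35.0
```

```bash
python3 st2.py
```

```text
19.65 [ 532.53 -246.34  205.55] [3.1399 0.0053 2.4563] [-1.29  0.27 13.51] [0.111 0.374 0.083] [0.019 0.022 0.04 ]
((537.9447021484375, -247.85256958007812), (38.43313217163086, 27.229286193847656), 77.72762298583984) 365
[ 1.6448790e-01  9.8637909e-01  5.3305804e+02 -2.4658386e+02] 80.53251
```

servo_tool(
  increments=[
    {"tx": 0, "ty": 0, "tz": 0, "spin": 2},
    {"tx": 0, "ty": 0, "tz": 0, "spin": 4},
    {"tx": 0, "ty": 0, "tz": 0, "spin": 4},
    {"tx": 0, "ty": 0, "tz": 0, "spin": 4},
  ],
)

```text
clock: 20.2
tool_pos: [532.5, -246.3, 205.5]
eef_rot: [3.14, 0.005, 2.387]
wrist_force: [-1.7, 1.1, 14.1]
width: 15.3
gripper_force: 35.0
```

```bash
python3 st2.py
```

```text
20.55 [ 532.52 -246.31  205.57] [3.1395 0.0052 2.3866] [-1.41  0.53 13.49] [0.113 0.398 0.078] [0.03  0.036 0.028]
((537.7449951171875, -248.47616577148438), (37.622379302978516, 27.738956451416016), 76.97022247314453) 354
[ 1.5179175e-01  9.8841250e-01  5.3294226e+02 -2.4718259e+02] 81.26922
```

servo_tool(
  increments=[
    {"tx": 0, "ty": 0, "tz": 0, "spin": 2},
    {"tx": 0, "ty": 0, "tz": 0, "spin": 4},
    {"tx": 0, "ty": 0, "tz": 0, "spin": 4},
    {"tx": 0, "ty": 0, "tz": 0, "spin": 4},
  ],
)

```text
clock: 21.1
tool_pos: [532.6, -246.3, 205.5]
eef_rot: [3.139, 0.005, 2.317]
wrist_force: [-1.1, 1.0, 14.1]
width: 15.2
gripper_force: 35.0
```

```bash
python3 st2.py;  python3 - <<'E'
from h import *
c=cap('wrist'); np.save('/tmp/w5.npy',c,allow_pickle=True)
f=c['frame'][:,:,::-1];u,v=map(int,proj(c,[531.5,-245.4,100]));print(u,v)
cv2.imwrite('pics/w5c.png',cv2.convertScaleAbs(cv2.resize(f[v-45:v+45,u-60:u+60],None,fx=5,fy=5,interpolation=cv2.INTER_CUBIC),alpha=1.4))
E
```

```text
21.45 [ 532.56 -246.26  205.55] [3.1391 0.005  2.3168] [-1.5   0.7  13.68] [0.124 0.387 0.076] [0.031 0.024 0.034]
((537.42724609375, -248.80174255371094), (37.28413009643555, 27.968589782714844), 74.28750610351562) 345
[ 1.4395481e-01  9.8958427e-01  5.3267816e+02 -2.4738753e+02] 81.723236
323 203
```

View pics/w5c.png

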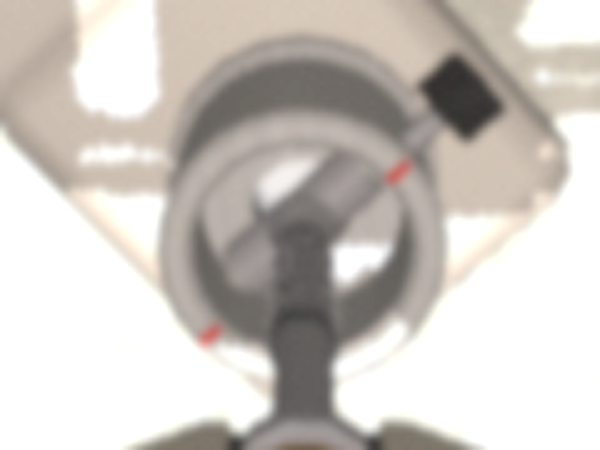

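```bash
python3 - <<'E'
from h import *
c=np.load('/tmp/w5.npy',allow_pickle=True).item()
P=lambda u,v:(323-60+(u+.5)/5-.5,203-45+(v+.5)/5-.5)
A=lambda p,q,z:(lambda d:np.degrees(np.arctan2(d[1],d[0])))(onz(c,*P(*q),z)-onz(c,*P(*p),z))
print(A((255,203),(340,150),93),A((330,225),(392,183),93),A((230,262),(370,168),95),'marks',A((210,335),(398,172),115))
E
```

```text
75.52211433601164 78.11960818007266 77.70630185733003 marks 85.08126297276047
```

servo_tool(
  increments=[
    {"tx": 0, "ty": 0, "tz": 0.4, "spin": 0},
    {"tx": 0, "ty": 0, "tz": 0.4, "spin": 2},
    {"tx": 0, "ty": 0, "tz": 0.4, "spin": 4},
    {"tx": 0, "ty": 0, "tz": 0.4, "spin": 4},
  ],
)

```text
clock: 22.05
tool_pos: [532.8, -246.3, 205.5]
eef_rot: [3.138, 0.005, 2.247]
wrist_force: [-1.5, 0.3, 14.4]
width: 15.2
gripper_force: 35.0
```

```bash
python3 st2.py
```

```text
22.4 [ 532.82 -246.27  205.53] [3.1383 0.0054 2.247 ] [-1.6   0.66 14.64] [0.127 0.434 0.077] [0.036 0.026 0.019]
((536.0372314453125, -248.72805786132812), (39.01615524291992, 29.76909828186035), 61.31539535522461) 342
[ 2.1879125e-01  9.7577167e-01  5.3275110e+02 -2.4733708e+02] 77.361946
```

servo_tool(
  increments=[
    {"tx": 0, "ty": 0, "tz": -2, "spin": 0},
    {"tx": 0, "ty": 0, "tz": -5, "spin": 0},
    {"tx": 0, "ty": 0, "tz": -10, "spin": 0},
    {"tx": 0, "ty": 0, "tz": -16, "spin": 0},
    {"tx": 0, "ty": 0, "tz": -22, "spin": 0},
    {"tx": 0, "ty": 0, "tz": -28, "spin": 0},
    {"tx": 0, "ty": 0, "tz": -36, "spin": 0},
    {"tx": 0, "ty": 0, "tz": -46, "spin": 0},
    {"tx": 0, "ty": 0, "tz": -58, "spin": 0},
    {"tx": 0, "ty": 0, "tz": -70, "spin": 0},
    {"tx": 0, "ty": 0, "tz": -75, "spin": 0},
    {"tx": 0, "ty": 0, "tz": -75, "spin": 0},
  ],
)

```text
clock: 23.95
tool_pos: [530.8, -246.4, 277.4]
eef_rot: [3.141, 0.001, 2.246]
wrist_force: [0.3, 0.1, -1.9]
width: 15.3
gripper_force: 35.0
```

```bash
cat > g.py <<'E'
from h import *
import sys
s=sense();c=cap('wrist');T=np.array(s['tool_pos']);zt=T[2]-122+12
P=np.array([dep(c,u,v) for v in range(100,270) for u in range(250,400)]);n=np.hypot(P[:,0]-T[0],P[:,1]-T[1])<28
Q=P[n&(P[:,2]>zt-12)&(P[:,2]<zt+3)];print('gauge',len(Q),Q[:,2].max(),cv2.minAreaRect(Q[:,:2].astype('float32')))
print(s['tool_pos'],s['eef_rot'],s['wrist_force'],s['qpos'],s['clock'])
E
python3 g.py
```

```text
gauge 329 170.30026758884947 ((530.9888916015625, -245.9130859375), (40.12206268310547, 12.288976669311523), 77.8550033569336)
[ 530.75083786 -246.37486672  277.3930496 ] [3.14124094e+00 6.52155899e-04 2.24640886e+00] [ 0.33348059  0.06864237 -1.94119771] [ 0.78812285  0.52613164 -0.64139555  1.51810935  0.32762765  1.20579727
  0.76987141] 23.95
```

```bash
python3 - <<'E'
from h import *
go(527.1,208.3,277.4,1.688)
E
```

```text
now [ 530.4 -246.3  276.8] [-3.141 -0.     2.246] t 24.0
tx 356.8 ty 281.7 tz -0.6 spin 32.0
```

servo_tool(
  increments=[
    {"tx": 15, "ty": 12, "tz": 0, "spin": 0},
    {"tx": 50, "ty": 39, "tz": 0, "spin": 4},
    {"tx": 85, "ty": 67, "tz": 0, "spin": 8},
    {"tx": 120, "ty": 95, "tz": 0, "spin": 12},
    {"tx": 155, "ty": 122, "tz": 0, "spin": 16},
    {"tx": 190, "ty": 150, "tz": 0, "spin": 20},
    {"tx": 225, "ty": 178, "tz": 0, "spin": 24},
    {"tx": 260, "ty": 205, "tz": 0, "spin": 28},
    {"tx": 295, "ty": 233, "tz": 0, "spin": 32},
    {"tx": 330, "ty": 260, "tz": 0, "spin": 32},
    {"tx": 350, "ty": 276, "tz": 0, "spin": 32},
    {"tx": 357, "ty": 282, "tz": 0, "spin": 32},
  ],
)

```text
clock: 25.5
tool_pos: [525.5, 211.8, 276.8]
eef_rot: [-3.14, -0.001, 1.693]
wrist_force: [-0.4, -0.1, -1.4]
width: 15.7
gripper_force: 35.0
```

servo_tool(
  increments=[
    {"tx": 0, "ty": 0, "tz": 0, "spin": 0},
    {"tx": 0, "ty": 0, "tz": 0, "spin": 0},
    {"tx": 0, "ty": 0, "tz": 0, "spin": 0},
    {"tx": 0, "ty": 0, "tz": 0, "spin": 0},
  ],
)

```text
clock: 26.0
tool_pos: [527.6, 207.7, 277.0]
eef_rot: [3.142, 0.0, 1.686]
wrist_force: [-0.6, -0.1, -1.6]
width: 15.4
gripper_force: 35.0
```

```bash
python3 g.py; python3 - <<'E'
from h import *
go(527.1,208.3,153.5,1.688)
E
```

```text
gauge 321 169.96160413218792 ((527.4425048828125, 207.63475036621094), (39.76768112182617, 12.273594856262207), 45.97193908691406)
[527.58206929 207.7205786  277.02282813] [3.14155226e+00 2.31056406e-04 1.68644684e+00] [-0.56497516 -0.1291109  -1.61636318] [-0.05707845  0.48034641 -0.55996888  1.5705441   0.27021084  1.16885226
 -0.55679109] 26.0
now [527.5 207.9 277. ] [3.142 0.    1.687] t 26.05
tx 0.4 ty -0.4 tz 123.5 spin -0.1
```

servo_tool(
  increments=[
    {"tx": 0.4, "ty": 0, "tz": 30, "spin": 0},
    {"tx": 0.4, "ty": 0, "tz": 60, "spin": 0},
    {"tx": 0.4, "ty": 0, "tz": 90, "spin": 0},
    {"tx": 0.4, "ty": 0, "tz": 112, "spin": 0},
    {"tx": 0.4, "ty": 0, "tz": 123, "spin": 0},
    {"tx": 0.4, "ty": 0, "tz": 123, "spin": 0},
    {"tx": 0.4, "ty": 0, "tz": 123, "spin": 0},
    {"tx": 0.4, "ty": 0, "tz": 123, "spin": 0},
  ],
)

```text
clock: 27.05
tool_pos: [527.9, 209.3, 155.0]
eef_rot: [3.14, -0.001, 1.688]
wrist_force: [-0.6, -0.8, -2.4]
width: 15.4
gripper_force: 35.0
```

```bash
python3 - <<'E'
from h import *
go(587.3,215.5,153,1.688)
E
```

```text
now [527.9 209.3 155. ] [ 3.140e+00 -1.000e-03  1.688e+00] t 27.05
tx -0.8 ty 59.7 tz 2.0 spin -0.0
```

servo_tool(
  increments=[
    {"tx": -0.8, "ty": 0, "tz": 2, "spin": 0},
    {"tx": -0.8, "ty": 8, "tz": 2, "spin": 0},
    {"tx": -0.8, "ty": 18, "tz": 2, "spin": 0},
    {"tx": -0.8, "ty": 28, "tz": 2, "spin": 0},
    {"tx": -0.8, "ty": 38, "tz": 2, "spin": 0},
    {"tx": -0.8, "ty": 48, "tz": 2, "spin": 0},
    {"tx": -0.8, "ty": 55, "tz": 2, "spin": 0},
    {"tx": -0.8, "ty": 59.5, "tz": 2, "spin": 0},
    {"tx": -0.8, "ty": 59.5, "tz": 2, "spin": 0},
    {"tx": -0.8, "ty": 59.5, "tz": 2, "spin": 0},
  ],
)

```text
clock: 28.3
tool_pos: [586.2, 215.2, 152.0]
eef_rot: [-3.141, 0.0, 1.688]
wrist_force: [-0.1, 0.1, -1.8]
width: 15.2
gripper_force: 35.0
```

```bash
python3 - <<'E'
from h import *
print(sense()['wrist_force']);go(587.3,215.5,141.5,1.688)
E
```

```text
[-0.1139181   0.08556907 -1.84759749]
now [586.2 215.2 152. ] [-3.141  0.     1.688] t 28.3
tx 0.2 ty 1.2 tz 10.5 spin 0.0
```

servo_tool(
  increments=[
    {"tx": 0.2, "ty": 0.8, "tz": 3, "spin": 0},
    {"tx": 0.2, "ty": 0.8, "tz": 6, "spin": 0},
    {"tx": 0.2, "ty": 0.8, "tz": 9, "spin": 0},
    {"tx": 0.2, "ty": 0.8, "tz": 9.5, "spin": 0},
    {"tx": 0.2, "ty": 0.8, "tz": 9.5, "spin": 0},
    {"tx": 0.2, "ty": 0.8, "tz": 9.5, "spin": 0},
  ],
)

```text
clock: 29.05
tool_pos: [587.4, 215.5, 142.6]
eef_rot: [3.141, -0.0, 1.688]
wrist_force: [0.2, 0.5, -1.8]
width: 15.1
gripper_force: 35.0
```

servo_tool(
  increments=[
    {"tx": 0, "ty": 0, "tz": 0.8, "spin": 0},
    {"tx": 0, "ty": 0, "tz": 0.8, "spin": 0},
    {"tx": 0, "ty": 0, "tz": 0.8, "spin": 0},
  ],
)

```text
clock: 29.42
tool_pos: [587.3, 215.4, 141.7]
eef_rot: [3.142, -0.0, 1.688]
wrist_force: [-1.0, -0.9, -0.9]
width: 15.7
gripper_force: 35.0
```

servo_tool(
  increments=[
    {"tx": 0, "ty": 0, "tz": 0.7, "spin": 0},
    {"tx": 0, "ty": 0, "tz": 0.7, "spin": 0},
    {"tx": 0, "ty": 0, "tz": 0.7, "spin": 0},
  ],
)

```text
clock: 29.8
tool_pos: [587.3, 215.5, 141.1]
eef_rot: [3.141, -0.0, 1.688]
wrist_force: [-0.5, -0.8, -0.5]
width: 15.2
gripper_force: 35.0
```

servo_tool(
  increments=[
    {"tx": 0, "ty": 0, "tz": 0.5, "spin": 0},
    {"tx": 0, "ty": 0, "tz": 0.5, "spin": 0},
    {"tx": 0, "ty": 0, "tz": 0.5, "spin": 0},
  ],
)

```text
clock: 30.18
tool_pos: [587.4, 215.5, 141.0]
eef_rot: [3.141, -0.0, 1.688]
wrist_force: [-1.4, -1.1, 3.5]
width: 14.9
gripper_force: 35.0
```

servo_tool(
  increments=[
    {"tx": 0, "ty": 0, "tz": 0, "spin": 0},
    {"tx": 0, "ty": 0, "tz": 0, "spin": 0},
    {"tx": 0, "ty": 0, "tz": 0, "spin": 0},
    {"tx": 0, "ty": 0, "tz": 0, "spin": 0},
    {"tx": 0, "ty": 0, "tz": -20, "spin": 0},
    {"tx": 0, "ty": 0, "tz": -50, "spin": 0},
    {"tx": 0, "ty": 0, "tz": -80, "spin": 0},
    {"tx": 0, "ty": 0, "tz": -100, "spin": 0},
    {"tx": 0, "ty": -40, "tz": -120, "spin": 0},
    {"tx": 0, "ty": -55, "tz": -140, "spin": 0},
    {"tx": 0, "ty": -55, "tz": -140, "spin": 0},
    {"tx": 0, "ty": -55, "tz": -140, "spin": 0},
  ],
  jaw=40,
)

```text
clock: 31.68
tool_pos: [533.1, 208.5, 279.7]
eef_rot: [-3.141, 0.001, 1.687]
wrist_force: [-0.1, 0.4, -0.4]
width: 40.4
gripper_force: 0.0
```

```bash
python3 - <<'E'
from h import *
c=cap('wrist');c=cap('wrist');f=c['frame'][:,:,::-1];u,v=map(int,proj(c,[587,215.5,120]));print(u,v,sense()['tool_pos'])
cv2.imwrite('pics/w6c.png',cv2.convertScaleAbs(cv2.resize(f[v-50:v+50,u-60:u+60],None,fx=5,fy=5,interpolation=cv2.INTER_CUBIC),alpha=1.4))
P=np.array([dep(c,i,j) for j in range(v-50,v+50) for i in range(u-60,u+60)])
t=P[(abs(P[:,2]-167)<3)&(np.hypot(P[:,0]-587,P[:,1]-215.5)<25)];print(len(t),t.mean(0),cv2.minEnclosingCircle(t[:,:2].astype('float32')))
E
```

```text
372 190 [533.01763027 208.42705622 279.1175646 ]
209 [586.46891664 215.12462276 166.72139524] ((586.7125244140625, 214.91851806640625), 8.1353759765625)
```

View pics/w6c.png

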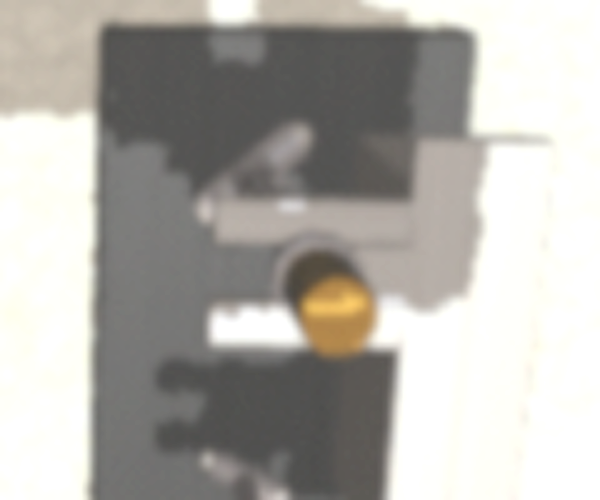

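The gauge hangs upright in its fork: knob top at (338,325) in the crop, 166.7 mm high at (586.7, 214.9), collar on the prongs. The gripper is clear, so I'm handing in.

```bash
python3 -c "
from bench import r
print(r.hand_in())"
```

```text
the job is handed in; nothing more can be done
None
```

The gauge was set to the bore, locked and drawn out with its tips about 40 mm apart, and hung back upright in its own fork. The job was handed in at about 32 s, and the hand-in returned no verdict.

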